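# Show the customer two pieces on the market stall

## Robot

A 6-joint arm with a two-finger parallel gripper is mounted at the origin on the work surface. World frame = base frame: x ahead of the robot, y to its left, z up, the work surface at z = 0. Lengths are in m, angles in degrees, forces in N, time in s.
With the tool pointing down it reaches from about 0.35 to 0.875 m from the base axis. Payload 4.2 kg.
Tool frame: the origin (TCP) lies between the finger pads, 19 mm behind the fingertips; this is the grasp point; z points along the fingers, y is the line along which they close (so a half turn about z gives the same grasp; the last joint's range is limited). The gripper opens to 87 mm and grips with 3 to 60 N. Pads are 19 mm wide; open, the fingers measure 117 mm over their backs; the gripper's body (75 mm by 190 mm) begins 51 mm behind the grasp point.
Start: joints at [-55.428, 22.042, 0.453, 0, -68.411, -14.817], TCP at [0.211, -0.588, 0.241] pointing down, gripper open.
Joint ranges: [-179.83, 179.83], [-69.29, 118.12], [-61.27, 80.66], [-181.25, 117.63], [-171.15, -9.14], [-177.46, 177.46]. Speed limits (degrees/s): [159.86, 159.86, 180, 180, 180, 180].

## Interface

Orientations are given as [roll, pitch, yaw] about the fixed x, y, z axes, in that order (R = Rz(yaw) Ry(pitch) Rx(roll)).
In Python, from workcell import env gives the robot as it stands. The module is installed in compiled form; this text tells all that it offers. Calls block until the motion is done:
- env.goto(position, orientation): joint-space move of the TCP to a pose.
- env.move_straight(position, rotation=None, rate=0.15, force_limit=None): straight line of the TCP; rotation=None keeps the orientation; rate is the mean speed in m/s. With force_limit (N) it stops when the force on the tool has changed by that much, and returns True; else False.
- env.set_joints(angles): joint-space move.
- env.gripper_to(opening, grasp_force=None): opening from 0.0 (shut) to 1.0 (fully open); grasp_force is the grip in N (None keeps the last); returns when the fingers have stopped.
- env.dwell(seconds).
- env.inverse_kinematics(position, orientation): joint angles nearest the present ones, or None.
- env.read_state(): the state.
- env.grab_frame(name): name is "side" or "top"; returns a dict with "image" (400x640x3 uint8, blue, green, red), "fx", "fy", "cx", "cy" (pixels), "D" ([k1, k2, p1, p2, k3] as OpenCV has them; the pictures are not rectified), "position" and "orientation" of the camera in the world. Camera axes: x right, y up, looking along -z (the intrinsics and any distortion apply to the point x, -y, -z); pixel columns grow to the right and rows downward; lengths in m; the calibration is good to about 2 mm. A picture is of the moment at which its call begins. There is no depth.
A pose or a line that the arm cannot do raises env.Unreachable and nothing moves.
- env.close_job(): hands the job in; it is judged then, once.
Trained networks look in a picture, given as the dict that the camera call returned (one of the last four; its "shot" number tells which), for a name from the list of things; names that differ only in an ending like _2 or _b are one class to them, and where a whole thing is asked for, a point or a joint stands for the part that bears it (a point fixed in the world has none). Each returns a list of dicts, best first, with "score" (0 to 1); they miss things now and then, are a little off and sometimes report something else, mostly with a low value. They report only what shows in the picture. A call takes as long as a camera call.
- env.search_frame(picture, thing): "xyz" ([x, y, z] in m, in world coordinates, good to about 4 mm: the middle of the surface that is visible of it).
- env.trace(picture, thing): "mask" (400x640 bool, what is visible of it).
The state is a dict: "clock": time; "joint_positions": joint angles; "qvel": joint speeds; "joint_torque": joint torques, N m; "position": TCP position; "tool_rot": TCP orientation; "force": force on the tool from outside, world axes, zero at the start; "wrist_torque": the same for the moment, N m; "opening": opening from 0.0 (shut) to 1.0 (fully open); "finger_force": force on a finger pad.
Only numpy, scipy, OpenCV 4.12 (cv2) and the standard library are available. Lean on these libraries where they do the work, as an engineer would, in place of code of your own. Each camera call takes 0.05 s, during which the arm holds its last target. There are 200 camera calls.

## Task

To show a customer two pieces at the flea-market stall, first switch on the display light by pushing the orange-knobbed lever all the way over to its other side with the fingertips. Then point at the jar of blue marbles, keeping the fingertips just above the middle of its lid (no more than 4 cm above it) for two seconds without touching it, and after that point in the same way at the brown bottle, just above its stopper, for two seconds, and finish still pointing there. Do not touch or move any of the goods (jars, bottles, red tin), nor point at any of the others from close above.

Things in the scene. Friction and masses are not known exactly. Their poses are not given: they have to be found in the camera images.
- blue_jar: glass jar on the table, blue marbles inside, flat brass lid with a round blue price dot (dot 32 mm wide) in its middle. Upright cylinder 76 mm in diameter; top of the lid (72 mm wide) 116 mm above the origin. Origin: centre of the underside; z up. Loose, about 0.45 kg. The first piece to point at. All four jars and bottles stand at least 90 mm apart, centre to centre, in no fixed order.
- green_jar: glass jar on the table, green marbles inside, flat brass lid with a round green price dot (dot 32 mm wide) in its middle. Upright cylinder 76 mm in diameter; top of the lid (72 mm wide) 116 mm above the origin. Origin: centre of the underside; z up. Loose, about 0.45 kg. Same jar as the blue one but for its colour; not to be pointed at.
- brown_bottle: small dark brown glass bottle, upright: body 60 mm in diameter, narrow neck with a stopper 28 mm wide of the same colour, its top 150 mm above the origin. Origin: centre of the underside; z up. Loose, about 0.3 kg. The second piece to point at.
- clear_bottle: small pale bluish-white glass bottle, upright: body 60 mm in diameter, narrow neck with a stopper 28 mm wide of the same colour, its top 150 mm above the origin. Origin: centre of the underside; z up. Loose, about 0.3 kg. Same shape as the brown one; not to be pointed at.
- red_tin: round red tin, 93 mm in diameter, 105 mm high, with a brass disc on its lid. Origin: centre of the underside; z up. Loose, about 0.3 kg; not to be pointed at.
- lamp_lever_base: fixed grey switch box, 70 (x) by 50 (y) by 25 mm high. Origin: centre of its underside, on the table; z up; its +x is the direction to push the lever in to switch on (away from the robot, within 0.5 rad of world x). The lever hinges about its y axis, 22 mm above the origin, in a drum that stands 35 mm high.
- lamp_lever (a joint): lever angle in rad: 0 = leaning 0.5 rad towards the box's -x (off), 0.5 = upright, 1.0 = leaning 0.5 rad towards +x against its stop (on). Starts between 0 and 0.2. It moves with a light friction (about 1 N at the knob) and stays where it is left.
- lamp_lever_tip (a point): centre of the orange ball knob, 26 mm in diameter, at the end of the thin steel lever, 80 mm from the hinge: 92 mm above the table at both ends of its travel, 102 mm when upright. In the box's frame its x goes from -38 mm (off) to +38 mm (on).

How it is judged:
By the outcome, as a careful person would: the job done as asked, in the order asked, and still so for the second after the job is handed in, with the robot touching nothing.
It also fails if it takes over 51 s, if anything falls off the work surface, if the arm or the gripper's body presses on something with over 40 N, if the wrist force passes 120 N, or if a joint passes its speed limit or range.

## Working session

There is one attempt and no reset: what is moved stays moved. The work goes in short steps, each a Python script; the robot and the scene stay as the last script left them, time stands still between calls to the robot, and variables do not carry over. Pictures are saved under pics/ and viewed, at most 10 in all, crops included, and the job is handed in when it is done.

```bash
mkdir -p pics; cat > h.py <<'E'
import numpy as np, cv2
from scipy.spatial.transform import Rotation as R
def rot(o):
    o=np.array(o,float)
    if o.shape==(3,3): return o
    return R.from_euler('xyz',o,degrees=True).as_matrix()
def ray(f,uv):
    K=np.array([[f['fx'],0,f['cx']],[0,f['fy'],f['cy']],[0,0,1]])
    p=cv2.undistortPoints(np.array([[uv]],float),K,np.array(f['D'],float))[0,0]
    return np.array(f['position']),rot(f['orientation'])@np.array([p[0],-p[1],-1])
def atz(f,uv,z):
    o,d=ray(f,uv); return o+d*(z-o[2])/d[2]
E
python3 - <<'E'
from workcell import env
from h import *
for n in ('top','side'):
    f=env.grab_frame(n); cv2.imwrite(f'pics/{n}1.png',f['image']); print(n,f['position'],f['orientation'],f['fx'],f['D'])
    for t in ['blue_jar','green_jar','brown_bottle','clear_bottle','red_tin','lamp_lever_base','lamp_lever_tip']:
        print(t,[(np.round(d['xyz'],3).tolist(),round(d['score'],2)) for d in env.search_frame(f,t)][:3])
s=env.read_state();print(s['clock'],s['position'],s['tool_rot'],s['opening'])
E
```

```text
top [ 0.47292893 -0.05078182  1.00592033] [  7.00450883  -0.29007068 -90.51580679] 444.733408272503 [-0.07122667  0.          0.          0.          0.        ]
blue_jar [([0.485, 0.155, 0.119], 0.93)]
green_jar [([0.617, 0.193, 0.116], 0.64)]
brown_bottle [([0.647, 0.083, 0.104], 0.56)]
clear_bottle [([0.465, 0.02, 0.107], 0.98), ([0.536, -0.261, 0.105], 0.63)]
red_tin [([0.661, -0.094, 0.106], 0.89)]
lamp_lever_base [([0.561, -0.263, 0.027], 0.6)]
lamp_lever_tip [([0.534, -0.264, 0.106], 0.42)]
side [0.50449741 0.53504598 0.72471119] [ 4.28978233e+01 -4.81094771e-02 -1.74786880e+02] 463.5267866143591 [-0.02143223  0.          0.          0.          0.        ]
blue_jar [([0.488, 0.186, 0.116], 0.94)]
green_jar [([0.615, 0.223, 0.116], 0.94)]
brown_bottle [([0.649, 0.105, 0.094], 0.68)]
clear_bottle [([0.469, 0.037, 0.086], 0.76)]
red_tin [([0.661, -0.066, 0.098], 0.88)]
lamp_lever_base [([0.551, -0.255, 0.02], 0.84), ([0.613, 0.222, 0.117], 0.69)]
lamp_lever_tip [([0.54, -0.261, 0.097], 0.51)]
0.8 [ 0.21127813 -0.58819708  0.24130687] [-1.79993961e+02  8.06627629e-04 -1.60245286e+02] 1.00082842956935
```

View pics/top1.png

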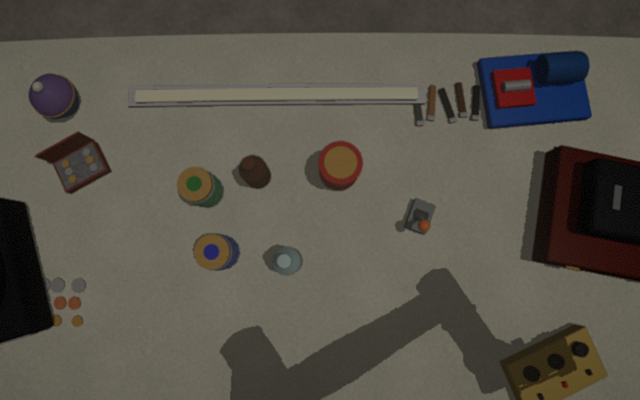

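View pics/side1.png

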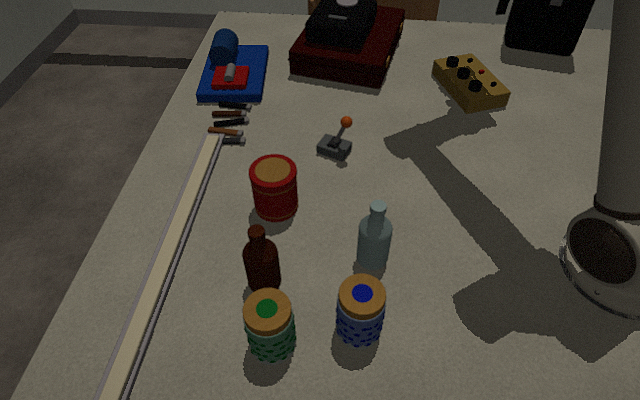

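The top view shows the blue dot at about (211,252), green at (194,184), the brown stopper near (252,162) and the knob at (424,226). In the side view they are at (362,293), (267,309), (257,231) and (346,121). The two cameras disagree by about 3 cm in y on the jars, so I'll check with my own rays.

```bash
python3 - <<'E'
from workcell import env
from h import *
T=env.grab_frame('top');S=env.grab_frame('side')
print(rot(T['orientation']).round(3).tolist(),T['cx'],T['cy'],S['cx'],S['cy'])
def cen(f,lo,hi,uv,r=14,s=90):
    h=cv2.cvtColor(f['image'],cv2.COLOR_BGR2HSV); m=cv2.inRange(h,(lo,s,50),(hi,255,255)); w=np.zeros_like(m); cv2.circle(w,uv,r,255,-1); m&=w
    n,_,st,c=cv2.connectedComponentsWithStats(m); i=1+st[1:,4].argmax(); return c[i],st[i]
def tri(a,b):
    (o1,d1),(o2,d2)=ray(T,a),ray(S,b); d1/=np.linalg.norm(d1);d2/=np.linalg.norm(d2)
    t=np.linalg.lstsq(np.c_[d1,-d2],o2-o1,rcond=None)[0]; p,q=o1+t[0]*d1,o2+t[1]*d2
    return (p+q)/2,np.linalg.norm(p-q)
for n,lo,hi,a,b,z in [('blue',110,130,(211,252),(362,293),.116),('green',45,85,(194,184),(267,309),.116),('knob',3,14,(424,226),(346,121),.092)]:
    ca,sa=cen(T,lo,hi,a,12,150);cb,sb=cen(S,lo,hi,b,12,150)
    p,g=tri(ca,cb);print(n,ca.round(1),sa,cb.round(1),sb,'tri',p.round(4),round(g,4),'T',atz(T,ca,z).round(4),'S',atz(S,cb,z).round(4))
for n,a,b in [('brown',(252,161),(257,231)),('clear',(284,261),(377,208))]:
    p,g=tri(a,b);print(n,p.round(4),g.round(4),atz(T,a,.15),atz(S,b,.15))
# lid ellipse / table corner check
c=np.vstack([cv2.resize(T['image'][140:290,160:360],(800,600),interpolation=cv2.INTER_CUBIC)]);cv2.imwrite('pics/tc.png',cv2.convertScaleAbs(c,alpha=1.7))
c=S['image'][195:375,225:465];cv2.imwrite('pics/sc.png',cv2.convertScaleAbs(cv2.resize(c,(800,600),interpolation=cv2.INTER_CUBIC),alpha=1.7))
E
```

```text
[[-0.009, 0.993, -0.122], [-1.0, -0.008, 0.006], [0.005, 0.122, 0.993]] 322.89505221716865 201.82198363907082 326.00380378039677 194.0443155614538
blue [210.8 251.4] [204 245  14  14 145] [361.9 292.7] [352 284  21  18 287] tri [0.4839 0.1683 0.117 ] 0.0008 T [0.4843 0.1685 0.116 ] S [0.4835 0.1677 0.116 ]Traceback (most recent call last):
  File "<stdin>", line 13, in <module>
  File "<stdin>", line 7, in cen
ValueError: attempt to get argmax of an empty sequence
```

```bash
python3 - <<'E'
from workcell import env
from h import *
T=env.grab_frame('top');S=env.grab_frame('side')
def cen(f,lo,hi,uv,r=14,s=90):
    h=cv2.cvtColor(f['image'],cv2.COLOR_BGR2HSV); m=cv2.inRange(h,(lo,s,30),(hi,255,255)); w=np.zeros_like(m); cv2.circle(w,uv,r,255,-1); m&=w
    n,_,st,c=cv2.connectedComponentsWithStats(m); i=1+st[1:,4].argmax(); return c[i],st[i]
def tri(a,b):
    (o1,d1),(o2,d2)=ray(T,a),ray(S,b); d1/=np.linalg.norm(d1);d2/=np.linalg.norm(d2)
    t=np.linalg.lstsq(np.c_[d1,-d2],o2-o1,rcond=None)[0]; p,q=o1+t[0]*d1,o2+t[1]*d2
    return (p+q)/2,np.linalg.norm(p-q)
for n,lo,hi,a,b,z in [('green',35,90,(194,184),(267,309),.116),('knob',3,14,(424,226),(346,121),.092)]:
  try:
    ca,sa=cen(T,lo,hi,a,12,120);cb,sb=cen(S,lo,hi,b,12,120)
    p,g=tri(ca,cb);print(n,ca.round(1),sa,cb.round(1),sb,'tri',p.round(4),round(g,4),'T',atz(T,ca,z).round(4),'S',atz(S,cb,z).round(4))
  except ValueError as e: print(n,e)
for n,a,b in [('brown',(252,161),(257,231)),('clear',(284,261),(377,208)),('tin',(341,162),(274,170))]:
    p,g=tri(a,b);z=.105 if n=='tin' else .15;print(n,p.round(4),g.round(4),atz(T,a,z),atz(S,b,z))
m=env.trace(T,'lamp_lever_base')[0]['mask'];ms=env.trace(S,'lamp_lever_base')[0]['mask']
for f,mm in((T,m),(S,ms)):
    ys,xs=np.nonzero(mm);print(len(xs),xs.min(),xs.max(),ys.min(),ys.max())
a=cv2.resize(T['image'][140:290,160:360],(800,600),interpolation=cv2.INTER_CUBIC);cv2.imwrite('pics/tc.png',cv2.convertScaleAbs(a,alpha=2))
b=lambda c:cv2.resize(c,(400,400),interpolation=cv2.INTER_CUBIC)
cv2.imwrite('pics/lv.png',cv2.convertScaleAbs(np.hstack([b(T['image'][190:250,395:455]),b(S['image'][105:165,305:365])]),alpha=2))
E
```

```text
green [193.6 183.2] [186 176  16  15 175] [266.3 308. ] [256 299  22  19 330] tri [0.6219 0.2063 0.1167] 0.0011 T [0.6226 0.2066 0.116 ] S [0.6215 0.206  0.116 ]
knob [423.8 225. ] [418 219  12  13 110] [345.9 121.4] [341 116  11  12 106] tri [ 0.5341 -0.2634  0.0971] 0.0013 T [ 0.5351 -0.2646  0.092 ] S [ 0.5337 -0.2698  0.092 ]
brown [0.6593 0.0839 0.1395] 0.0058 [0.6600059  0.08247275 0.15      ] [0.65363238 0.09236059 0.15      ]
clear [0.4651 0.0199 0.1422] 0.0008 [0.46477016 0.01926891 0.15      ] [0.46604521 0.02674749 0.15      ]
tin [ 0.6643 -0.0947  0.1028] 0.0046 [ 0.66613359 -0.09448192  0.105     ] [ 0.66133376 -0.09199415  0.105     ]
729 404 434 199 233
787 318 351 117 160
```

View pics/tc.png

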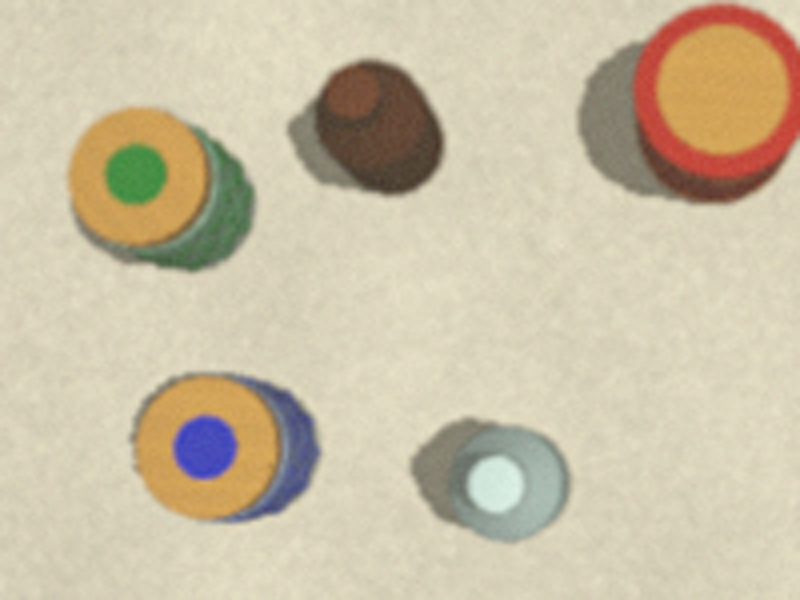

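View pics/lv.png

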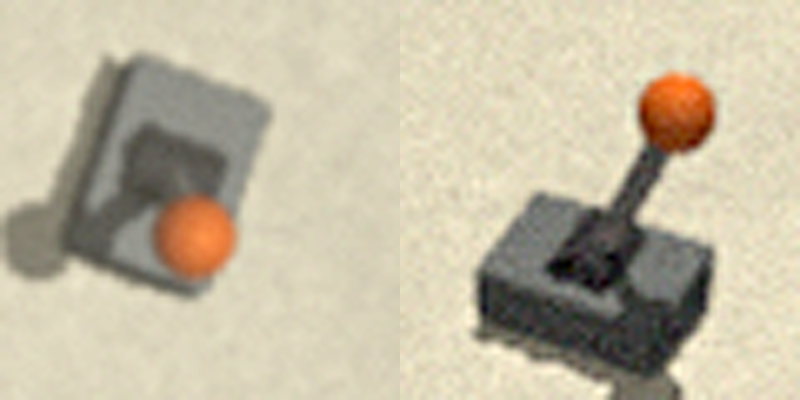

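The top crop puts the brown stopper at about (248.3,162.5). The lever box top corners are roughly crop (140,58), (268,108) and (203,292), with the knob leaning towards the robot. Next I'll fix the box yaw, then push.

```bash
cat >> h.py <<'E'
E
python3 - <<'E'
from workcell import env
from h import *
T=env.grab_frame('top');S=env.grab_frame('side')
c=lambda p:(395+p[0]/6.667-.43,190+p[1]/6.667-.43)
A,B,C=[atz(T,c(p),.025) for p in [(140,58),(268,108),(203,292)]]
d=lambda p:(305+p[0]/6.667-.43,105+p[1]/6.667-.43)
E=[atz(S,d(p),.025) for p in [(541,192),(712,248),(650,330),(482,270)]]
print(A,B,C,np.linalg.norm(A-B),np.linalg.norm(B-C),np.degrees(np.arctan2(*(B-C)[1::-1])),(A+C)/2)
print([e.round(3).tolist() for e in E],np.mean(E,0))
# Note drum/knob plane
print('brown',atz(T,(248.3,162.5),.15),[atz(S,(257,v),.15).round(4).tolist() for v in (229,231)], 'clear',atz(T,(283.6,260.6),.15))
s=S['image'][215:305,220:290];cv2.imwrite('pics/sb.png',cv2.convertScaleAbs(cv2.resize(s,(466,600),interpolation=cv2.INTER_CUBIC),alpha=2.5))
E
```

```text
[ 0.59966091 -0.26391318  0.025     ] [ 0.58242827 -0.30654269  0.025     ] [ 0.52111762 -0.28236997  0.025     ] 0.045980846862887316 0.06590384045731301 -21.51764360170471 [ 0.56038926 -0.27314158  0.025     ]
[[0.441, -0.319, 0.025], [0.382, -0.294, 0.025], [0.404, -0.25, 0.025], [0.461, -0.275, 0.025]] [ 0.42209134 -0.28467008  0.025     ]
brown [0.65707381 0.08972251 0.15      ] [[0.6544, 0.0884, 0.15], [0.6536, 0.0924, 0.15]] clear [0.46553535 0.02003365 0.15      ]
```

View pics/sb.png

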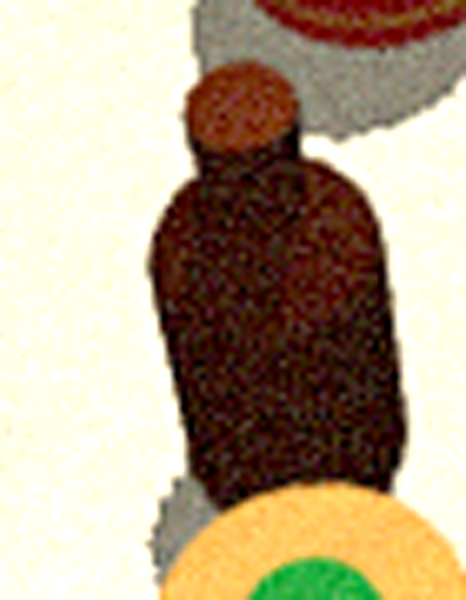

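```bash
python3 - <<'E'
from workcell import env
from h import *
yaw=-20.5; u=np.array([np.cos(np.radians(yaw)),np.sin(np.radians(yaw)),0]); c=np.array([.5605,-.273,0])
P=lambda s,z:(c+u*s+[0,0,z]).tolist()
env.gripper_to(0.0)
p=env.read_state()['position']; env.move_straight([p[0],p[1],.32],rate=.25)
best=min((y for y in (yaw,yaw+180)),key=lambda y:(lambda q:999 if q is None else abs(q[5]-env.read_state()['joint_positions'][5]))(env.inverse_kinematics(P(-85,.25) if 0 else P(-.085,.25),[180,0,y])))
env.goto(P(-.085,.25),[180,0,best]); env.move_straight(P(-.085,.104),rate=.2)
hit=env.move_straight(P(.024,.104),rate=.06,force_limit=8)
s=env.read_state(); print('hit',hit,'s',(np.array(s['position'])-c)@u,s['force'],s['clock'],s['opening'],best)
if (np.array(s['position'])-c)@u>0.005:
    env.move_straight(P(-.06,.104),rate=.15); env.move_straight(P(-.06,.3),rate=.3)
T=env.grab_frame('top');S=env.grab_frame('side')
b=lambda c:cv2.resize(c,(400,400),interpolation=cv2.INTER_CUBIC)
cv2.imwrite('pics/lv2.png',cv2.convertScaleAbs(np.hstack([b(T['image'][180:260,385:465]),b(S['image'][95:175,295:375])]),alpha=2))
cv2.imwrite('pics/s2.png',S['image'])
for f in (T,S): print([(d['xyz'],d['score']) for d in env.search_frame(f,'lamp_lever_tip')])
E
```

```text
hit True s 0.01533437839273026 [-0.85804861 -0.01697017  0.1708893 ] 7.2583 0.008487665200571105 159.5
[]
[([0.5871, -0.2776, 0.0866], 0.64)]
```

View pics/lv2.png

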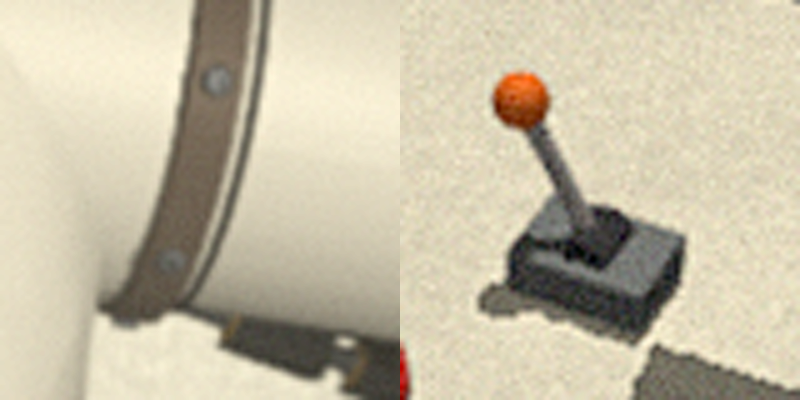

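The lever leans away from the robot, with the knob at side pixel ≈(319,115). The push stopped at +15.3 mm, against the 15.5 mm I predicted for the stop. I'll check that position, then point at the blue jar.

```bash
python3 - <<'E'
from workcell import env
from h import *
S=env.grab_frame('side'); k=atz(S,(319.3,114.8),.092); u=np.array([.9367,-.3502]); print('knob',k,(k[:2]-[.5605,-.273])@u)
y=159.5; x0,y0=.484,.168
env.goto([x0,y0,.30],[180,0,y]); env.move_straight([x0,y0,.116+.019+.02],rate=.12)
s=env.read_state();print(s['position'],s['tool_rot'],s['clock'])
S=env.grab_frame('side');cv2.imwrite('pics/s3.png',cv2.convertScaleAbs(S['image'],alpha=1.6))
env.dwell(2.6); print(env.read_state()['clock'],env.read_state()['force'])
E
```

```text
knob [ 0.59397279 -0.2879231   0.092     ] 0.03658003038017335
[0.48447219 0.16825157 0.15570847] [1.79929042e+02 5.89552681e-02 1.59507466e+02] 11.8667
14.5167 [ 0.23516761 -0.99036116  0.22371726]
```

View pics/s3.png

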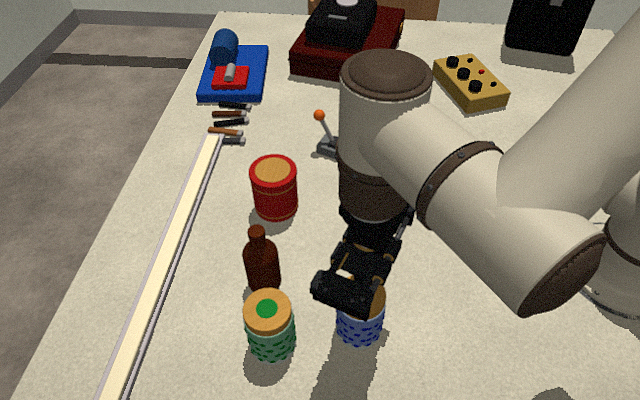

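The fingers sit above the blue jar's lid (around (362,290)) with nothing displaced, and the lever is still over. Next, the brown bottle.

```bash
python3 - <<'E'
from workcell import env
from h import *
env.move_straight([.484,.168,.31],rate=.15)
x0,y0=.656,.090
env.goto([x0,y0,.31],[180,0,159.5]); env.move_straight([x0,y0,.15+.019+.02],rate=.1)
s=env.read_state();print(s['position'],s['clock'])
S=env.grab_frame('side');cv2.imwrite('pics/s4.png',cv2.convertScaleAbs(S['image'],alpha=1.6))
env.dwell(2.8); print(env.read_state()['clock'],env.read_state()['force'])
E
```

```text
[0.65645593 0.09012094 0.1898869 ] 17.8417
20.6917 [ 0.21560459  0.31938043 -1.13565382]
```

View pics/s4.png

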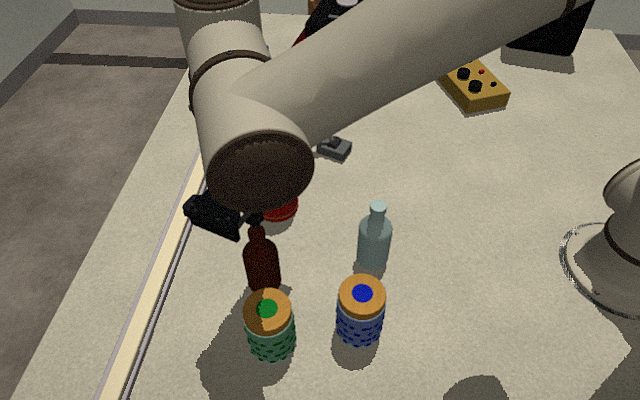

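The fingertips are just above the brown stopper (≈(256,225)), clear of it, and all the goods are where they were. Handing in.

```bash
python3 -c "
from workcell import env
print(env.close_job())"
```

```text
the job is handed in; nothing more can be done
None
```

I pushed the lever to its stop, pointed about 2 cm above the blue jar's lid and then the brown bottle's stopper for over 2 s each, and handed the job in at about 21 s, still pointing at the bottle; no verdict was returned.

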